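# Switch on the tea warmer under the teapot

### The job

Two like tea warmers stand on the low table, both switched off: the white teapot stands on one, the other is bare. Switch on the warmer under the teapot by sliding its small orange switch with a fingertip, inside its recess, all the way towards the green dot, then take the hand away. Leave the bare warmer switched off and the teapot standing where it is.

Things in the scene. Friction and masses are not known exactly. Their poses are not given: they have to be found in the camera images.
- pot_switch (a joint): Slide switch of the warmer under the teapot. Travel in m: 0 = off, 0.030 = fully on; starts at 0 to 0.004, about 2.5 N of friction, stays where left. Its orange knob runs in a black recess 40 mm wide, 110 mm long (sliding direction), 13 mm deep, flat floor. On end: 16 mm green dot past the recess; off end: 10 mm grey dot. When off, 65 mm of recess lie open behind the knob for fingertips to push.
- pot_switch_top (a point): Centre of the top of that orange knob, moving with it. Knob 26 mm (x) by 14 mm (y) by 13 mm high, standing on the recess floor, top flush with the warmer's top, 40 mm above the table. Axes: y = sliding direction off to on, z up, x away from the robot. At travel 0 it lies 72 mm from the recess's off end, 38 mm from its on end, midway across its width.
- bare_switch (a joint): The same switch on the other, like warmer, which has a bare plate; starts at 0 to 0.004 (off), must stay off. Each warmer is an immovable white box, 280 mm (x) by 180 mm (y) by 40 mm high, its recess along the edge on the robot's side, its round black plate (152 mm) centred 160 mm beyond the recess.
- teapot: White ceramic teapot, 110 mm wide, 98 mm high with its lid knob (lid fixed), spout along its +y, loop handle along its -y, about 180 mm over both. Loose, standing on the plate of the warmer to be switched on. Origin at the centre of its underside, z up.
Not all that is in view belongs to the job. Of the things like the teapot, leave any that is red; of the rest the larger one is meant.

How it is judged:
At the end, for the whole second after the job is handed in: The switch of the warmer under the teapot is slid to on (at least 20 of its 30 mm), the bare warmer's switch is still off (under 10 mm), and the teapot stands upright (within 8 degrees) and at rest within 20 mm of where it was (value of joint pot_switch above 0.02 m and value of joint bare_switch below 0.01 m and angle between teapot's own z axis and vertical below 0.15 rad and distance of teapot from where it was at the start of the episode below 0.02 m and linear speed of teapot below 0.02 m/s); the robot touches nothing.
It fails at once if the bare warmer's switch is slid 10 mm or more from off (value of joint bare_switch above 0.01 m).
It fails at once if the teapot is shoved more than 20 mm (distance of teapot from where it was at the start of the episode above 0.02 m).
It also fails if it takes over 32 s, if anything falls off the work surface, if the arm or the gripper's body presses on something with over 40 N, if the wrist force passes 120 N, or if a joint passes its speed limit or range.

### The arm

A 7-joint arm with a two-finger parallel gripper is mounted at the origin on the work surface. World frame = base frame: x ahead of the robot, y to its left, z up, the work surface at z = 0. Lengths are in m, angles in rad, forces in N, time in s.
With the tool pointing down it reaches from about 0.425 to 0.875 m from the base axis. Payload 4.7 kg.
Tool frame: the origin (TCP) lies where the fingers leave the gripper's body, on its centre line; the fingertips stand 70 mm ahead of it and the grasp point (between the pads) lies 51 mm ahead of it; z points along the fingers, y is the line along which they close (so a half turn about z gives the same grasp; the last joint's range is limited). The gripper opens to 87 mm and grips with 3 to 60 N. Pads are 19 mm wide; open, the fingers measure 117 mm over their backs; the gripper's body (75 mm by 190 mm) begins 51 mm behind the grasp point.
Start: joints at [1.223, 0.321, -0.07, 1.45, 0.023, 1.371, -0.057], TCP at [0.23, -0.608, 0.292] pointing down, gripper open.
Joint ranges: [-2.86, 2.86], [-0.3, 2.09], [-1.38, 1.24], [0.06, 2.45], [-1.56, 4.7], [0.09, 2.05], [-2.69, 2.69]. Speed limits (rad/s): [2.57, 2.57, 3.14, 3.14, 3.14, 3.14, 3.14].

### API

Orientations are given as a rotation vector (axis times angle).
In Python, from bench import ctrl gives the robot as it stands.
- The arm moves only by the tool drive_tool, never from a script. Its argument "motion" is a list of rows, each a list of 3 entries, a list of its own where there are three numbers: the shift along the tool's x, y, z in cm, then the turn, a rotation vector about the tool's x, y, z in degrees, then the opening, from -1 (shut) to 1 (fully open). In form: [[[x, y, z], [ax, ay, az], claw], ...]. A call has 1 to 12 rows; each row shifts and turns the commanded pose from where the row before left it, along the tool's axes as they then stand; what a row does not reach is not made up. A row lasts 1/8 s, in which the tool goes at most 62.5 mm and 10.7 degrees, less where a joint would pass 70% of its speed; a pose out of reach is approached as far as the arm can. A call with a gripper value outside its range is refused whole. The fingers move at their own pace and stop on an object; "force" is the grip in N (left out, the last holds). Time passes only in rows, so rows that do not move let the fingers close. It gives the time, the measured TCP pose, the force, the opening and the grip force at its end, in the units of the state.
- ctrl.get_state(): the state, without advancing time (a new reading comes with each control period).
- ctrl.get_image(name): name is "scene" or "top" or "wrist"; returns the picture (400x640x3 uint8, red, green, blue); there is no depth.
- ctrl.calibration(name): a dict with "K" (3x3 intrinsics, pixels), "distortion" ([k1, k2, p1, p2, k3] as OpenCV has them; the pictures are not rectified), "origin" and "attitude" of the camera in the world; the wrist camera has in their place "tool_from_camera" (4x4, takes a point from camera to tool coordinates, whose origin is the TCP and whose axes are the flange's). Camera axes: x right, y up, looking along -z (the intrinsics and any distortion apply to the point x, -y, -z); pixel columns grow to the right and rows downward; lengths in m; the calibration is good to about 2 mm. A picture is of the moment at which its call begins: read the wrist's pose just before it. calibration takes no time and is no camera call.
- ctrl.close_job(): hands the job in; it is judged then, once.
The state is a dict: "time": time; "joint_positions": joint angles; "qd": joint speeds; "joint_torque": joint torques, N m; "position": TCP position; "tool_rot": TCP orientation; "ft_force": force on the tool from outside, world axes, zero at the start; "torque": the same for the moment, N m; "grip_width": opening from 0.0 (shut) to 1.0 (fully open); "grip_force": force on a finger pad.
Only numpy, scipy, OpenCV 4.12 (cv2) and the standard library are available. Lean on these libraries where they do the work, as an engineer would, in place of code of your own. Each camera call takes 0.05 s, during which the arm holds its last target. There are 200 camera calls.

## Working session

There is one attempt and no reset: what is moved stays moved. The work goes in short steps, Python scripts to look and compute and a tool call to move; the robot and the scene stay as the last step left them, time stands still between calls to the robot, and variables do not carry over. Pictures are saved under pics/ and viewed, at most 10 in all, crops included, and the job is handed in when it is done.

Besides the shell and the picture viewer there is one more tool, called after "Call:" as a command line: name --argument value ..., lists and objects as JSON in quotes. drive_tool: Moves the arm, as the interface text tells. Its arguments: {"type":"object","properties":{"motion":{"type":"array","items":{"type":"array"}},"force":{"type":"number"}},"required":["motion"]}

```bash
mkdir -p pics; ls; python3 - <<'E'
from bench import ctrl
import cv2
for n in("scene","top"):
    im=ctrl.get_image(n); cv2.imwrite(f"pics/{n}0.png",im[:,:,::-1])
    c=ctrl.calibration(n); print(n,c)
print(ctrl.calibration("wrist"));print(ctrl.get_state())
E
```

```text
pics
scene {'K': array([[415.42210788,   0.        , 318.43876302],
       [  0.        , 415.42210788, 197.52342685],
       [  0.        ,   0.        ,   1.        ]]), 'distortion': array([-0.02546604,  0.        ,  0.        ,  0.        ,  0.        ]), 'origin': array([1.12400254, 0.55998565, 0.6068925 ]), 'attitude': array([0.46253817, 1.14903882, 2.12832532])}
top {'K': array([[365.91451051,   0.        , 319.71146487],
       [  0.        , 365.91451051, 199.22197705],
       [  0.        ,   0.        ,   1.        ]]), 'distortion': array([-0.07064081,  0.        ,  0.        ,  0.        ,  0.        ]), 'origin': array([ 0.41232434, -0.02956897,  0.99148048]), 'attitude': array([ 0.07572856, -0.10132904, -1.58141507])}
{'K': array([[336.41131424,   0.        , 316.8615098 ],
       [  0.        , 336.41131424, 194.54073978],
       [  0.        ,   0.        ,   1.        ]]), 'distortion': array([0.02070812, 0.        , 0.        , 0.        , 0.        ]), 'tool_from_camera': array([[ 2.01995214e-04,  9.70125003e-01,  2.42605518e-01,
         6.64619822e-02],
       [
[... 283 characters left out ...]
rray([ 1.22308252,  0.32174471, -0.07012445,  1.45151368,  0.02259294,
        1.37079072, -0.0568953 ]), 'qd': array([ 5.80442797e-04, -1.93470833e-03, -9.15029163e-05, -2.15528186e-03,
       -4.16015629e-04, -1.33604918e-04, -2.31819097e-03]), 'joint_torque': array([-2.25630629e-04, -4.92572701e+01, -4.05794727e-01, -3.13397741e+01,
       -6.42140536e-02,  3.96129827e-02,  3.35667494e-05]), 'position': array([ 0.22993977, -0.6075865 ,  0.29129353]), 'tool_rot': array([-3.08870472e+00, -5.65053022e-01,  5.81263666e-04]), 'ft_force': array([-0.70671613,  0.04612213,  0.09876361]), 'torque': array([-0.03162761,  0.01465124, -0.00960491]), 'grip_force': 0.0, 'grip_width': 1.0012663548973366}
```

View pics/top0.png

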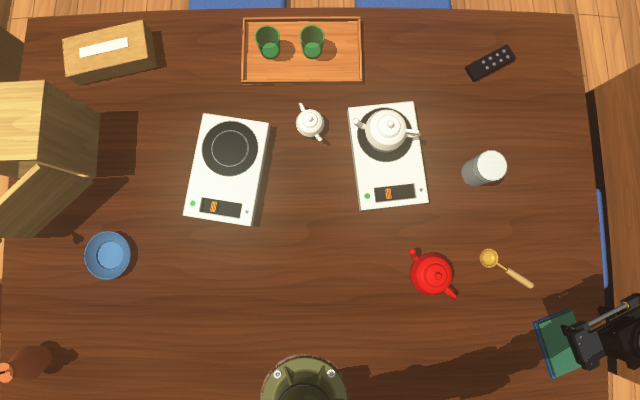

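View pics/scene0.png

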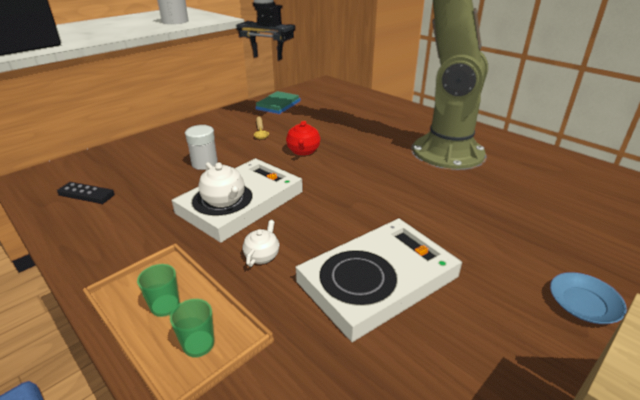

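The top view shows three teapots: a large white one at (387,130) standing on the right warmer, a small white one at (310,123) on the table, and a red one at (432,274). The large white one fits, because red is excluded and it is the larger of the rest. Its warmer has the recess at (395,193), the green dot at about (367,196) and the grey dot at about (421,190). I'll confirm this in a crop.

```bash
python3 - <<'E'
import cv2
im=cv2.imread("pics/top0.png")[165:225,340:440]
cv2.imwrite("pics/crop0.png",cv2.resize(im,None,fx=8,fy=8,interpolation=cv2.INTER_CUBIC))
E
cat > h.py <<'E'
import numpy as np, cv2
from scipy.spatial.transform import Rotation as R
from bench import ctrl
def ray(n,px,T=None):
    """origin, world directions of pixels; T = (position, rotvec) of the TCP for wrist"""
    c=ctrl.calibration(n)
    u=cv2.undistortPoints(np.array(px,float).reshape(-1,1,2),c["K"],np.array(c["distortion"]))[:,0]
    d=np.c_[u[:,0],-u[:,1],-np.ones(len(u))]
    if n=="wrist":
        M=c["tool_from_camera"]; Rt=R.from_rotvec(T[1]).as_matrix()
        return T[0]+Rt@M[:3,3], d@(Rt@M[:3,:3]).T
    return c["origin"], d@R.from_rotvec(c["attitude"]).as_matrix().T
def onz(n,px,z,T=None):
    o,d=ray(n,px,T); return o+d*((z-o[2])/d[:,2])[:,None]
E
```

```text
(no output)
```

View pics/crop0.png

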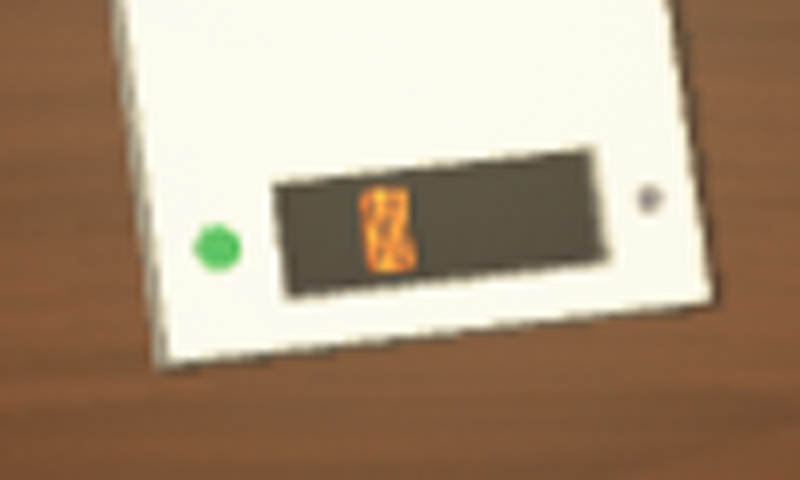

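The crop (8×) shows the green dot at (218,247), the grey dot at (650,199) and the orange knob at (388,229), with the open recess behind the knob towards grey, its right edge at about (600,205).

```bash
python3 - <<'E'
from h import *
p=np.array([[218,247],[650,199],[388,229],[600,205],[281,240]])/8+[340,165]-.44
w=onz("top",p,0.04); print(w.round(4)); d=w[0]-w[1]; print("yaw of slide dir",np.degrees(np.arctan2(d[1],d[0])),np.linalg.norm(d))
q=onz("scene",[[287,182],[254,164],[272,176]],0.04);print(q.round(4))
s=ctrl.get_state(); print(R.from_rotvec(s["tool_rot"]).as_matrix().round(3))
E
```

```text
[[ 0.5283 -0.1697  0.04  ]
 [ 0.5428 -0.3142  0.04  ]
 [ 0.5337 -0.2262  0.04  ]
 [ 0.5409 -0.2973  0.04  ]
 [ 0.5304 -0.1906  0.04  ]]
yaw of slide dir 95.70075145074112 0.14517248029885219
[[ 0.5315 -0.1688  0.04  ]
 [ 0.5337 -0.3094  0.04  ]
 [ 0.5398 -0.221   0.04  ]]
[[ 0.935  0.354 -0.001]
 [ 0.354 -0.935  0.002]
 [-0.    -0.002 -1.   ]]
```

Call:
drive_tool --motion '[[[4.1, -2.1, 0], [0, 0, 0], -1], [[4.1, -2.1, 0], [0, 0, 0], -1], [[4.1, -2.1, 0], [0, 0, 0], -1], [[4.1, -2.1, 0], [0, 0, 0], -1], [[4.1, -2.1, 0], [0, 0, 0], -1], [[4.1, -2.1, 0], [0, 0, 0], -1], [[4.1, -2.1, 0], [0, 0, 0], -1], [[4.1, -2.1, 0], [0, 0, 0], -1], [[4.1, -2.1, 0], [0, 0, 0], -1], [[4.1, -2.3, 0], [0, 0, 0], -1], [[0, 0, 3], [0, 0, 7.5], -1], [[0, 0, 3], [0, 0, 7.5], -1]]' --force 10

```text
time: 1.6
position: [0.5389, -0.2636, 0.2313]
tool_rot: [3.138, 0.153, 0.0]
ft_force: [-1.1, -0.3, 0.1]
grip_width: 0.009
grip_force: 0.0
```

Call:
drive_tool --motion '[[[0, 0, 0], [0, 0, 0], -1], [[0, 0, 0], [0, 0, 0], -1]]'

```text
time: 1.85
position: [0.5388, -0.2648, 0.2332]
tool_rot: [3.137, 0.16, 0.001]
ft_force: [0.1, 0.5, -0.3]
grip_width: 0.002
grip_force: 0.0
```

```bash
python3 - <<'E'
from h import *
s=ctrl.get_state(); im=ctrl.get_image("wrist")
np.savez("w1.npz",p=s["position"],r=s["tool_rot"]); cv2.imwrite("pics/w1.png",im[:,:,::-1])
print(s["position"],R.from_rotvec(s["tool_rot"]).as_matrix().round(3),s["joint_positions"],s["time"],s["grip_width"],s["ft_force"])
E
```

```text
[ 0.53883315 -0.26475947  0.23321883] [[ 0.995  0.102  0.001]
 [ 0.102 -0.995 -0.   ]
 [ 0.001  0.001 -1.   ]] [ 0.68812108  0.26846717 -0.32552754  1.64947103  0.08995984  1.2373127
 -1.12476343] 1.85 0.0021130550550713784 [ 0.06804726  0.4775923  -0.2918521 ]
```

View pics/w1.png

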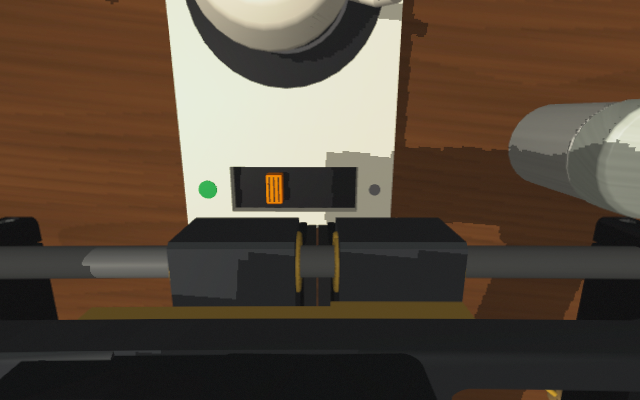

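The wrist view shows the green dot at (208,189), the grey dot at (375,189), the knob top at about (274,188) and the recess spanning columns 232–357 and rows 167–211. The right end, behind the knob, is open.

```bash
python3 - <<'E'
from h import *
z=np.load("w1.npz");T=(z["p"],z["r"])
w=onz("wrist",[[208,189],[375,189.5],[274,188],[357,188],[232,189],[295,167.5],[295,211]],0.04,T);print(w.round(4))
d=w[0]-w[1]; u=d/np.linalg.norm(d);print(np.degrees(np.arctan2(d[1],d[0])),np.linalg.norm(d))
Rt=R.from_rotvec(T[1]).as_matrix()
print("tool coords (cm)\n",((w-T[0])@Rt*100).round(2))
E
```

```text
[[ 0.5294 -0.1712  0.04  ]
 [ 0.5438 -0.3163  0.04  ]
 [ 0.5362 -0.2283  0.04  ]
 [ 0.5436 -0.3005  0.04  ]
 [ 0.5316 -0.1919  0.04  ]
 [ 0.5561 -0.245   0.04  ]
 [ 0.5172 -0.2484  0.04  ]]
95.66267795996924 0.14588220952316652
tool coords (cm)
 [[-0.   -9.42 19.32]
 [-0.05  5.17 19.32]
 [ 0.09 -3.66 19.32]
 [ 0.09  3.59 19.32]
 [-0.   -7.33 19.32]
 [ 1.9  -1.8  19.32]
 [-2.01 -1.86 19.32]]
```

Call:
drive_tool --motion '[[[0, 0.3, 2.5], [0, 0, 0], -1], [[0, 0, 2.5], [0, 0, 0], -1], [[0, 0, 2.5], [0, 0, 0], -1], [[0, 0, 2], [0, 0, 0], -1], [[0, 0, 1.2], [0, 0, 0], -1], [[0, 0, 0], [0, 0, 0], -1], [[0, 0, 0], [0, 0, 0], -1]]'

```text
time: 2.78
position: [0.5394, -0.2678, 0.1262]
tool_rot: [3.137, 0.157, 0.002]
ft_force: [-0.5, 0.3, -0.1]
grip_width: 0.005
grip_force: 0.0
```

Call:
drive_tool --motion '[[[0, 0, 1.0], [0, 0, 0], -1], [[0, 0, 0.6], [0, 0, 0], -1], [[0, 0, 0.4], [0, 0, 0], -1], [[0, 0, 0.3], [0, 0, 0], -1], [[0, 0, 0], [0, 0, 0], -1], [[0, 0, 0], [0, 0, 0], -1]]'

```text
time: 3.52
position: [0.5389, -0.2676, 0.1024]
tool_rot: [3.137, 0.157, 0.0]
ft_force: [-0.9, 0.4, -0.8]
grip_width: 0.008
grip_force: 0.0
```

```bash
python3 - <<'E'
from h import *
a=ctrl.get_image("scene")[120:220,200:330];b=ctrl.get_image("wrist")
cv2.imwrite("pics/s2.png",np.vstack([cv2.resize(a[:,:,::-1],(640,492),interpolation=cv2.INTER_CUBIC)]))
E
```

```text
(no output)
```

View pics/s2.png

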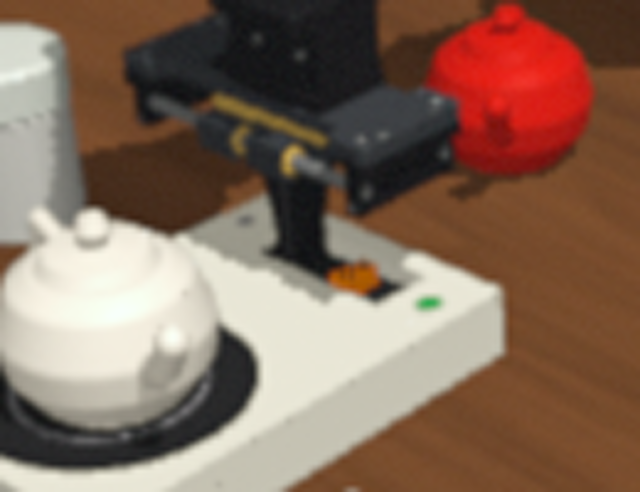

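The scene crop shows the closed fingertips inside the recess at about (305,240), behind the orange knob at (355,278), with the green dot at (430,303). Nothing is touching yet. I'll push now.

Call:
drive_tool --motion '[[[0, -0.6, 0], [0, 0, 0], -1], [[0, -0.6, 0], [0, 0, 0], -1], [[0, -0.4, 0], [0, 0, 0], -1], [[0, -0.4, 0], [0, 0, 0], -1], [[0, -0.4, 0], [0, 0, 0], -1], [[0, -0.4, 0], [0, 0, 0], -1], [[0, -0.4, 0], [0, 0, 0], -1], [[0, -0.4, 0], [0, 0, 0], -1], [[0, -0.4, 0], [0, 0, 0], -1], [[0, 0, 0], [0, 0, 0], -1]]'

```text
time: 4.88
position: [0.5347, -0.227, 0.1023]
tool_rot: [-3.137, -0.158, 0.001]
ft_force: [-0.4, -0.8, -0.7]
grip_width: 0.001
grip_force: 0.4
```

Call:
drive_tool --motion '[[[0, -0.3, 0], [0, 0, 0], -1], [[0, -0.3, 0], [0, 0, 0], -1], [[0, -0.2, 0], [0, 0, 0], -1], [[0, 0, 0], [0, 0, 0], -1]]'

```text
time: 5.38
position: [0.5339, -0.2194, 0.1023]
tool_rot: [-3.137, -0.158, 0.0]
ft_force: [0.2, -1.3, 0.3]
grip_width: 0.006
grip_force: 0.7
```

Call:
drive_tool --motion '[[[0, 0.5, 0], [0, 0, 0], -1], [[0, 0.5, 0], [0, 0, 0], -1], [[0, 0, -1], [0, 0, 0], -1], [[0, 0, -3], [0, 0, 0], -1], [[0, 0, -4], [0, 0, 0], -1], [[0, 0, -5], [0, 0, 0], -1], [[0, 0, 0], [0, 0, 0], -1], [[0, 0, 0], [0, 0, 0], -1]]'

```text
time: 6.38
position: [0.5348, -0.2295, 0.2324]
tool_rot: [3.138, 0.157, -0.0]
ft_force: [0.5, 0.3, -0.7]
grip_width: 0.008
grip_force: 0.0
```

```bash
python3 - <<'E'
from h import *
s=ctrl.get_state();im=ctrl.get_image("wrist");np.savez("w3.npz",p=s["position"],r=s["tool_rot"])
cv2.imwrite("pics/w3.png",im[:,:,::-1])
E
```

```text
(no output)
```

View pics/w3.png

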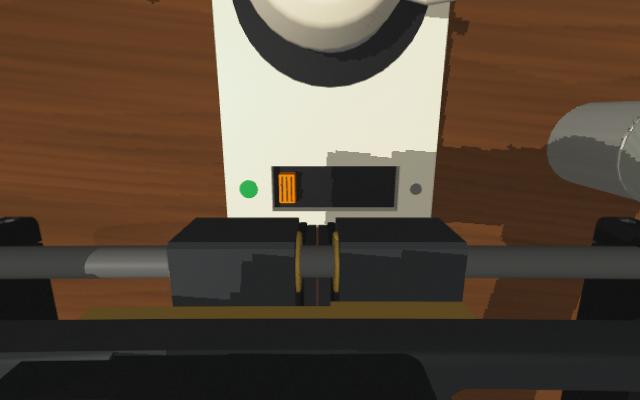

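The wrist view shows the knob at (287,188) with the recess's on end at column 274, so its centre is about 12 mm from the end and travel is about 26 mm. That already counts as on, but the task says all the way, so I'll push the last few millimetres.

Call:
drive_tool --motion '[[[0, 0, 5], [0, 0, 0], -1], [[0, 0, 4], [0, 0, 0], -1], [[0, 0, 2.5], [0, 0, 0], -1], [[0, 0, 1], [0, 0, 0], -1], [[0, 0, 0.5], [0, 0, 0], -1], [[0, -0.5, 0], [0, 0, 0], -1], [[0, -0.4, 0], [0, 0, 0], -1], [[0, -0.2, 0], [0, 0, 0], -1], [[0, -0.1, 0], [0, 0, 0], -1], [[0, -0.1, 0], [0, 0, 0], -1], [[0, -0.1, 0], [0, 0, 0], -1], [[0, 0, 0], [0, 0, 0], -1]]'

```text
time: 7.92
position: [0.5337, -0.2159, 0.1024]
tool_rot: [3.137, 0.157, 0.001]
ft_force: [0.9, -2.8, 1.4]
grip_width: 0.003
grip_force: 1.3
```

Call:
drive_tool --motion '[[[0, 0.5, 0], [0, 0, 0], -1], [[0, 0.5, 0], [0, 0, 0], -1], [[0, 0, -1], [0, 0, 0], -1], [[0, 0, -3], [0, 0, 0], -1], [[0, 0, -4], [0, 0, 0], -1], [[0, 0, -5], [0, 0, 0], -1], [[0, 0, -3], [0, 0, 0], -1], [[0, 0, 0], [0, 0, 0], -1], [[0, 0, 0], [0, 0, 0], -1]]'

```text
time: 9.05
position: [0.5341, -0.2254, 0.2616]
tool_rot: [-3.137, -0.157, 0.002]
ft_force: [0.8, -0.3, -0.6]
grip_width: 0.006
grip_force: 0.0
```

```bash
python3 - <<'E'
from h import *
a=ctrl.get_image("wrist")[0:240,180:480]
cv2.imwrite("pics/w4.png",cv2.resize(a[:,:,::-1],None,fx=2.5,fy=2.5,interpolation=cv2.INTER_CUBIC))
E
```

```text
(no output)
```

View pics/w4.png

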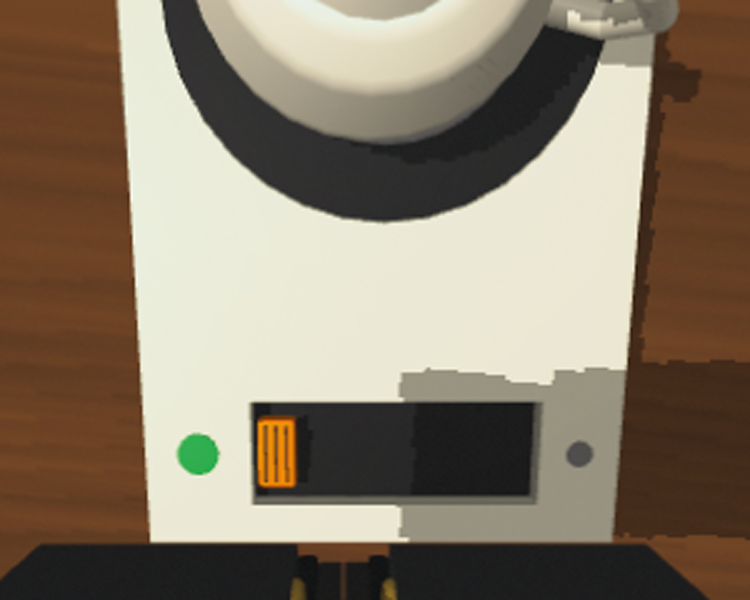

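The knob at (276,452) now sits against the on end of the recess (column 252), so it is fully on. The teapot is still in place on its plate and the hand is clear.

```bash
python3 -c "
from bench import ctrl
print(ctrl.close_job())"
```

```text
the job is handed in; nothing more can be done
None
```

The switch of the warmer under the white teapot is slid fully to on, as seen in the last wrist picture; I never touched the bare warmer or the teapot, the hand is clear, and the job is handed in (no verdict was returned).

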